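# Zero the solder counter and hold up the spool

### The arm

A 6-joint arm with a two-finger parallel gripper is mounted at the origin on a cart in front of the work surface, level with it; the furniture and walls round the work are solid. World frame = base frame: x ahead of the robot, y to its left, z up, the work surface at z = 0. Lengths are in m, angles in rad, forces in N, time in s.
With the tool pointing down it reaches from about 0.375 to 0.9 m from the base axis. Payload 3.1 kg.
Tool frame: the origin (TCP) lies on the centre line of the jaws, within the pads' length; the fingertips stand 14 mm ahead of it and the grasp point (between the pads) lies 5 mm behind it; z points along the fingers, y is the line along which they close (so a half turn about z gives the same grasp; the last joint's range is limited). The gripper opens to 87 mm and grips with 3 to 60 N. Pads are 19 mm wide; open, the fingers measure 117 mm over their backs; the gripper's body (75 mm by 190 mm) begins 51 mm behind the grasp point.
Start: joints at [-1.488, 0.527, 1.433, -0, 1.181, -0.178], TCP at [0.162, -0.604, 0.207] pointing down, gripper open.
Joint ranges: [-3.08, 3.08], [-0.75, 2.2], [0.22, 2.44], [-1.43, 4.57], [0, 2.65], [-2.85, 2.85]. Speed limits (rad/s): [2.79, 2.79, 3.14, 3.14, 3.14, 3.14].

### API

Orientations are given as a unit quaternion [x, y, z, w].
In Python, from rig import robot gives the robot as it stands.
- The arm moves only by the tool move_arm, never from a script. Its argument "commands" is a list of rows, each an object with "hand": the finger opening in cm, from 0 to 8.7; "travel": the shift along the tool's x, y, z in cm, a list of three; "twist": the turn, a rotation vector about the tool's x, y, z in degrees, a list of three. In form: [{"hand": hand, "travel": [dx, dy, dz], "twist": [wx, wy, wz]}, ...]. A call has 1 to 5 rows; each row shifts and turns the commanded pose from where the row before left it, along the tool's axes as they then stand; what a row does not reach is not made up. A row lasts 1/12 s, in which the tool goes at most 41.7 mm and 7.16 degrees, less where a joint would pass 70% of its speed; a pose out of reach is approached as far as the arm can. A call is refused whole if a number of a shift passes 4.17 or a number of a turn 7.16, either way. A call with a gripper value outside its range is refused whole. The fingers move at their own pace and stop on an object; "force" is the grip in N (left out, the last holds). Time passes only in rows, so rows that do not move let the fingers close. It gives the time, the measured TCP pose, the force, the opening and the grip force at its end, in the units of the state.
- robot.get_obs(): the state, without advancing time (a new reading comes with each control period).
- robot.camera(name): name is "scene" or "top"; returns a dict with "frame" (384x512x3 uint8, red, green, blue), "fov_y" (degrees; the focal length in pixels is half the picture's height over the tangent of half this angle, whatever the lens; pixels are square), "cx", "cy" (the principal point, pixels), "k1" (the pictures are not rectified: a ray, as slopes to the right and down, at radius r is drawn at 1 + k1 r^2 times it, then the intrinsics apply), "extrinsics" (4x4, takes a point from camera to world coordinates). Camera axes: x right, y down, z forward; pixel columns grow to the right and rows downward; lengths in m; the calibration is good to about 2 mm. A picture is of the moment at which its call begins. There is no depth.
- robot.hand_in(): hands the job in; it is judged then, once.
The state is a dict: "time": time; "q": joint angles; "joint_velocities": joint speeds; "joint_torque": joint torques, N m; "position": TCP position; "tool_rot": TCP orientation; "ft_force": force on the tool from outside, world axes, zero at the start; "moment": the same for the moment, N m; "grip_width": finger opening in m; "grip_force": force on a finger pad.
Only numpy, scipy, OpenCV 4.12 (cv2) and the standard library are available. Lean on these libraries where they do the work, as an engineer would, in place of code of your own. Each camera call takes 0.05 s, during which the arm holds its last target. There are 200 camera calls.

### The job

The solder spool on the dispenser is due to be changed: while it still stands in its cup, turn the counter's black reset knob anticlockwise (seen from above) all the way back to its zero stop. Then lift the spool about 12 cm straight up out of its cup and hold it there above the dispenser, upright and still, ready to be taken from you: finish while holding it in the air. Never tip the spool, and leave the flux jar, the eraser and the red pliers where they are.

Things in the scene. Friction and masses are not known exactly. Their poses are not given: they have to be found in the camera images.
- dispenser: solder dispenser, fixed to the bench: grey base plate 110 mm (x) by 262 mm (y), its top 14 mm above the bench. Origin at the centre of its underside, at bench height. At local y = +75 mm a blue counter housing 92 x 92 mm, top 40 mm up, with a white dial; at y = -75 mm the round spool cup; at x = -38 mm two steel guide rollers that end 21 mm up.
- cup (a point): centre of the floor of the aluminium spool cup, 24 mm above the bench; the cup is 60 mm wide inside, 68 mm outside, its rim only 4 mm higher than this point. z up.
- solder_spool: spool of solder, dark flanges, silvery winding, standing upright in the cup: a cylinder of 56 mm diameter and 40 mm height, 0.22 to 0.45 kg. Origin at the centre of its underside, z along its axis (up). Loose, not fastened; to be gripped across the flanges from above, fingertips above the cup's rim.
- knob_grip (a point): on the knob's vertical axis, 67 mm above the bench, 1.5 mm below the top of the grip bar. The grip bar of the black knob is 42 mm long (along this point's x), 12 mm thick (along y) and stands 20.5 mm free above a 39 mm disc whose top is 46.5 mm above the bench. +x points to the end with the white line and red pointer. Turns with the knob; z up.
- reset_knob (a joint): angle of the reset knob (rad): 0 = against the hard zero stop, where the pointer meets the red mark of the dial (local +x of the dispenser, the side away from the robot at yaw 0); grows as the knob turns clockwise seen from above, up to 4.5. Starts between 0.7 and 2.2. Turning anticlockwise about the vertical brings it back; light friction (0.04 N m), stays where it is left.
- flux_jar: bystander: clear jar with a white cap, 47 mm wide, 59 mm high, loose; origin at the centre of its underside. Behind the dispenser.
- eraser: bystander: white eraser in a teal sleeve, 20 x 42 x 13 mm, loose, lying flat; origin at the centre of its underside. Behind the dispenser.
- grozing_pliers: bystander: pliers with red handles, 188 x 60 x 13 mm, lying in front of the dispenser, loose; origin at the centre of its underside, x along its length.
Not all that is in view belongs to the job. Leave any purple look-alike of the solder_spool alone.

How it is judged:
By the outcome, as a careful person would: the job done as asked, in the order asked, and still so for the second after the job is handed in, while the arm keeps its last pose, push and grip.
It also fails if it takes over 64 s, if anything falls off the work surface, if the arm or the gripper's body presses on something with over 40 N, if the wrist force passes 120 N, or if a joint passes its speed limit or range.

## Working session

There is one attempt and no reset: what is moved stays moved. The work goes in short steps, Python scripts to look and compute and a tool call to move; the robot and the scene stay as the last step left them, time stands still between calls to the robot, and variables do not carry over. Pictures are saved under pics/ and viewed, at most 10 in all, crops included, and the job is handed in when it is done.

Besides the shell and the picture viewer there is one more tool, called in YAML: its name, and indented under it one key for each argument. move_arm: Moves the arm, as the interface text tells. Its arguments: {"type":"object","properties":{"commands":{"type":"array"},"force":{"type":"number"}},"required":["commands"]}

```bash
mkdir -p pics; ls
python3 - <<'E'
from rig import robot
import cv2,json,numpy as np,pickle
d={}
for n in("scene","top"):
    c=robot.camera(n);d[n]=c
    cv2.imwrite(f"pics/{n}0.png",cv2.cvtColor(c["frame"],cv2.COLOR_RGB2BGR))
    print(n,c["fov_y"],c["cx"],c["cy"],c["k1"],np.round(c["extrinsics"],3).tolist())
pickle.dump(d,open("c0.pkl","wb"))
o=robot.get_obs();print(o["time"],o["position"],o["tool_rot"],o["ft_force"])
E
```

```text
pics
scene 43.79563738139269 254.40803819723033 186.9317033668721 0.06188184225448263 [[-0.856, -0.351, 0.38, 0.247], [-0.517, 0.559, -0.648, 0.573], [0.015, -0.752, -0.659, 0.631], [0.0, 0.0, 0.0, 1.0]]
top 48.505090227749704 249.78151151502152 182.4661264512593 -0.05963704849500761 [[-0.007, -0.983, 0.182, 0.443], [-1.0, 0.007, -0.002, 0.038], [0.0, -0.182, -0.983, 0.909], [0.0, 0.0, 0.0, 1.0]]
0.1 [ 0.16173972 -0.60299372  0.20577275] [ 9.91442276e-01  1.30542274e-01  3.90413700e-05 -9.62708485e-04] [-0.0601674  -0.55128916 -0.77821954]
```

View pics/scene0.png

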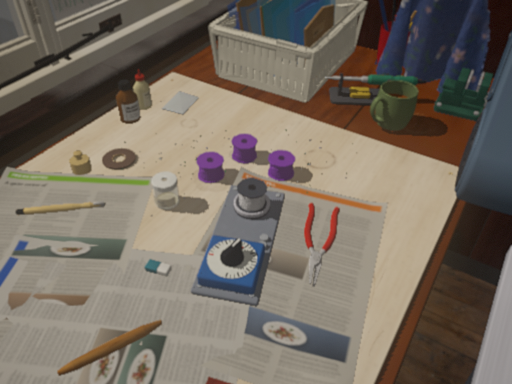

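View pics/top0.png

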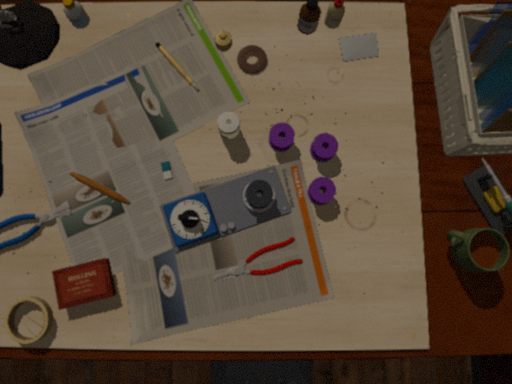

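The scene view shows the spool at (252,192) and the knob dial at (234,258). In the top view they are at (259,194) and (191,218), with purple look-alikes to the right and above. Next I take enlarged crops to get exact pixels.

```bash
cat > h.py <<'E'
import numpy as np,cv2
def K(c):
    f=c["frame"].shape[0]/2/np.tan(np.radians(c["fov_y"]/2)); return f
def ray(c,u,v):
    f=K(c); d=np.array([(u-c["cx"])/f,(v-c["cy"])/f]); s=d.copy()
    for _ in range(20): s=d/(1+c["k1"]*(s@s))
    E=c["extrinsics"]; r=E[:3,:3]@np.array([s[0],s[1],1]); return E[:3,3],r/np.linalg.norm(r)
def plane(c,u,v,z):
    o,r=ray(c,u,v); return o+r*(z-o[2])/r[2]
def tri(a,pa,b,pb):
    o1,r1=ray(a,*pa);o2,r2=ray(b,*pb)
    t=np.linalg.lstsq(np.c_[r1,-r2],o2-o1,rcond=None)[0]
    p,q=o1+t[0]*r1,o2+t[1]*r2; return (p+q)/2,np.linalg.norm(p-q)
def proj(c,P):
    E=c["extrinsics"]; p=E[:3,:3].T@(np.array(P)-E[:3,3]); s=p[:2]/p[2]; s=s*(1+c["k1"]*(s@s)); return s*K(c)+[c["cx"],c["cy"]]
def rectify(c,z,x0,x1,y0,y1,mm=0.5):
    """bench-aligned view of the plane z: rows -> x decreasing, cols -> y decreasing"""
    xs=np.arange(x1,x0,-mm/1e3);ys=np.arange(y1,y0,-mm/1e3)
    m=np.array([[proj(c,(x,y,z)) for y in ys] for x in xs],np.float32)
    return cv2.remap(cv2.cvtColor(c["frame"],cv2.COLOR_RGB2BGR),m,None,cv2.INTER_CUBIC)
E
python3 - <<'E'
from h import *;import pickle
d=pickle.load(open("c0.pkl","rb"))
T,S=d["top"],d["scene"]
b=lambda c:cv2.cvtColor(c["frame"],cv2.COLOR_RGB2BGR)
t=cv2.resize(b(T)[165:255,155:295],None,fx=5,fy=5,interpolation=cv2.INTER_CUBIC)[:,:]
s=cv2.resize(b(S)[170:305,190:290],None,fx=5,fy=5,interpolation=cv2.INTER_CUBIC)[:590]
cv2.imwrite("pics/t1.png",np.clip(t*1.7,0,255));cv2.imwrite("pics/s1.png",np.clip(s*1.3,0,255))
# housing (blue) and dial (white) centres
for n,c,roi in(("top",T,(165,255,155,225)),("scene",S,(225,305,190,290))):
    y0,y1,x0,x1=roi;h=cv2.cvtColor(c["frame"][y0:y1,x0:x1],cv2.COLOR_RGB2HSV)
    for nm,m in(("blue",cv2.inRange(h,(100,130,40),(125,255,255))),("white",cv2.inRange(h,(0,0,130),(180,60,255)))):
        cs=cv2.findContours(m,cv2.RETR_EXTERNAL,cv2.CHAIN_APPROX_NONE)[0];k=max(cs,key=cv2.contourArea)
        k=cv2.convexHull(k);r=cv2.minAreaRect(k);e=cv2.fitEllipse(k) 
        print(n,nm,cv2.contourArea(k),(r[0][0]+x0,r[0][1]+y0),r[1:],(e[0][0]+x0,e[0][1]+y0),e[1:])
for z in(.024,.04,.064): print(z,plane(T,259,194,z),plane(T,191,218,z))
E
```

```text
top blue 1884.5 (190.30000686645508, 218.89999771118164) ((43.639427185058594, 44.27188491821289), 71.56504821777344) (189.72443771362305, 219.36834716796875) ((54.55073547363281, 56.10913848876953), 156.09239196777344)
top white 78.5 (187.5, 207.5) ((7.0, 15.0), 90.0) (186.81137466430664, 207.53926467895508) ((8.858176231384277, 17.738611221313477), 89.86687469482422)
scene blue 1925.0 (230.23076629638672, 260.34615325927734) ((57.4620246887207, 44.51836013793945), 11.309932708740234) (233.17932510375977, 264.32007217407227) ((49.99790573120117, 69.73524475097656), 77.4134521484375)[ WARN:0@0.034] global loadsave.cpp:1063 imwrite_ Unsupported depth image for selected encoder is fallbacked to CV_8U.
Traceback (most recent call last):
cv2.error: OpenCV(4.12.0) /io/opencv/modules/imgproc/src/shapedescr.cpp:361: error: (-201:Incorrect size of input array) There should be at least 5 points to fit the ellipse in function 'fitEllipseNoDirect'
```

View pics/t1.png

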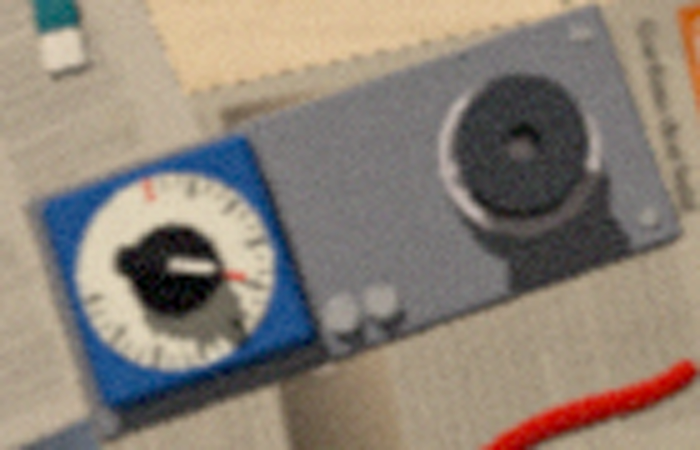

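View pics/s1.png

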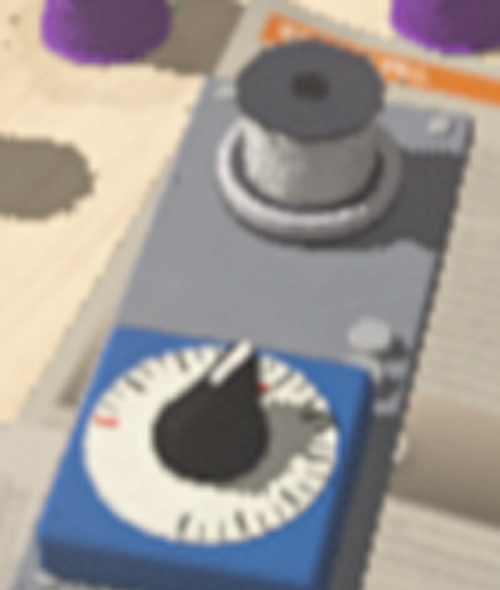

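The top crop shows the spool hole at crop (523,144) and the dial centre near (176,271). The zero mark is at (150,188) and the red pointer at (235,275), so the knob is about 110° clockwise of zero. The scene crop shows the spool hole at (310,86) and the white line from (215,380) to (248,345).

Run:
```python
from h import *;import pickle
d=pickle.load(open("c0.pkl","rb"));T,S=d["top"],d["scene"]
t=lambda x,y:((x+.5)/5-.5+155,(y+.5)/5-.5+165)
s=lambda x,y:((x+.5)/5-.5+190,(y+.5)/5-.5+170)
pr=lambda n,x:print(n,np.round(x[0],4),round(x[1],4))
pr("spool hole",tri(T,t(523,144),S,s(310,86)))
pr("line in",tri(T,t(170,265),S,s(213,379)));pr("line out",tri(T,t(217,269),S,s(250,346)))
pr("red ptr",tri(T,t(235,275),S,s(262,388)))
pr("red mark",tri(T,t(150,188),S,s(105,422)))
for n,c,(x0,x1,y0,y1) in(("top",T,(163,218,193,245)),("scene",S,(200,262,235,285))):
    I=c["frame"][y0:y1,x0:x1];hs=cv2.cvtColor(I,cv2.COLOR_RGB2HSV)
    thr=cv2.threshold(I[...,0],0,255,cv2.THRESH_OTSU)[0]
    m=cv2.inRange(I[...,0],int(thr),255);hsb=cv2.inRange(hs,(95,110,0),(130,255,255));m&=~hsb
    ks=[k for k in cv2.findContours(m,cv2.RETR_EXTERNAL,cv2.CHAIN_APPROX_NONE)[0] if len(k)>3]
    k=cv2.convexHull(np.vstack(ks));print(n,thr,cv2.boundingRect(k))
    w=np.array([plane(c,u+x0,v+y0,.0405)[:2]*1e3 for u,v in k[:,0].astype(float)],np.float32)
    print(n,"dial",cv2.fitEllipse(w),cv2.minEnclosingCircle(w))
# purple spools, dark flange in top
h=cv2.cvtColor(T["frame"],cv2.COLOR_RGB2HSV);m=cv2.inRange(h,(130,90,30),(160,255,255))
for k in cv2.findContours(m,0,1)[0]:
    if cv2.contourArea(k)>100:
        q=cv2.minEnclosingCircle(k);print("purple",plane(T,*q[0],.035),q[1])
# dispenser corner points
for n,p,z in(("TL house",(42,208),.04),("TR house",(248,137),.04),("BR house",(318,342),.04),("BL",(112,413),.04),("TRbase",(604,6),.014),("BRbase",(682,237),.014)): print(n,np.round(plane(T,*t(*p),z),4))
print("spool top",np.round(plane(T,*t(523,146),.064),4),np.round(plane(S,*s(310,86),.064),4))
# rim of cup
```

```text
spool hole [0.5776 0.0179 0.0641] 0.0023
line in [0.5286 0.1578 0.0693] 0.0008
line out [0.5269 0.1393 0.0682] 0.0006
red ptr [0.5262 0.1345 0.0444] 0.0007
red mark [0.5629 0.1705 0.0406] 0.0002
top 66.0 (0, 0, 55, 52)Traceback (most recent call last):
  File "<stdin>", line 17, in <module>
cv2.error: OpenCV(4.12.0) /io/opencv/modules/imgproc/src/shapedescr.cpp:361: error: (-201:Incorrect size of input array) There should be at least 5 points to fit the ellipse in function 'fitEllipseNoDirect'
```

Run:
```python
from h import *;import pickle
d=pickle.load(open("c0.pkl","rb"));T,S=d["top"],d["scene"]
t=lambda x,y:((x+.5)/5-.5+155,(y+.5)/5-.5+165)
s=lambda x,y:((x+.5)/5-.5+190,(y+.5)/5-.5+170)
C=[plane(T,*t(*p),.04) for p in((42,208),(248,137),(318,342),(112,413))]
print("house",np.round(C,4).tolist(),np.mean(C,0))
C2=[plane(S,*s(*p),.04) for p in((117,327),(372,372),(325,586),(42,540))]
print("house S",np.round(C2,4).tolist(),np.mean(C2,0))
print("dial T",plane(T,*t(176,271),.0405),"S",plane(S,*s(211,444),.0405))
print("base",[np.round(plane(T,*t(*p),.014),4).tolist() for p in((604,6),(682,237))])
h=cv2.cvtColor(T["frame"],cv2.COLOR_RGB2HSV);m=cv2.inRange(h,(130,90,30),(160,255,255))
for k in cv2.findContours(m,0,1)[0]:
    if cv2.contourArea(k)>100:
        q=cv2.minEnclosingCircle(k);print("purple",plane(T,*q[0],.035),q[1])
print("bar tail T",plane(T,*t(122,262),.065),"jar",plane(T,229,122,.059))
```

```text
house [[0.555, 0.2151, 0.04], [0.5841, 0.1305, 0.04], [0.4995, 0.101, 0.04], [0.4712, 0.1844, 0.04]] [0.52743941 0.15774572 0.04      ]
house S [[0.5837, 0.1339, 0.04], [0.5008, 0.106, 0.04], [0.4694, 0.188, 0.04], [0.5523, 0.2189, 0.04]] [0.52656043 0.16170094 0.04      ]
dial T [0.52867305 0.15926472 0.0405    ] S [0.52885086 0.16011608 0.0405    ]
base [[0.6443, -0.0193, 0.014], [0.5442, -0.0505, 0.014]]
purple [ 0.58693754 -0.11176682  0.035     ] 14.16891860961914
purple [ 0.67947902 -0.12027351  0.035     ] 14.4473295211792
purple [ 0.70364506 -0.03174105  0.035     ] 14.232146263122559
bar tail T [0.52995654 0.17742949 0.065     ] jar [0.72851583 0.07859357 0.059     ]
```

move_arm:
  commands:
    - {"hand": 8.7, "travel": [2.3, -2.67, 0], "twist": [0, 0, 0]}
    - {"hand": 8.7, "travel": [2.3, -2.67, 0], "twist": [0, 0, 0]}
    - {"hand": 8.7, "travel": [2.3, -2.67, 0], "twist": [0, 0, 0]}
    - {"hand": 8.7, "travel": [2.3, -2.67, 0], "twist": [0, 0, 0]}
    - {"hand": 8.7, "travel": [2.3, -2.67, 0], "twist": [0, 0, 0]}

```text
time: 0.52
position: [0.2386, -0.4431, 0.2062]
tool_rot: [0.991, 0.13, 0.0, -0.001]
ft_force: [0.7, -0.4, 0.2]
grip_width: 0.0872
grip_force: 0.0
```

move_arm:
  commands:
    - {"hand": 8.7, "travel": [2.3, -2.67, 0], "twist": [0, 0, 0]}
    - {"hand": 8.7, "travel": [2.3, -2.67, 0], "twist": [0, 0, 0]}
    - {"hand": 8.7, "travel": [2.3, -2.67, 0], "twist": [0, 0, 0]}
    - {"hand": 8.7, "travel": [2.3, -2.67, 0], "twist": [0, 0, 0]}
    - {"hand": 8.7, "travel": [2.3, -2.67, 0], "twist": [0, 0, 0]}

```text
time: 0.93
position: [0.3151, -0.2844, 0.2065]
tool_rot: [0.991, 0.13, -0.0, -0.0]
ft_force: [0.2, -0.4, 1.0]
grip_width: 0.087
grip_force: 0.0
```

move_arm:
  commands:
    - {"hand": 8.7, "travel": [2.3, -2.67, 0], "twist": [0, 0, 0]}
    - {"hand": 8.7, "travel": [2.3, -2.67, 0], "twist": [0, 0, 0]}
    - {"hand": 8.7, "travel": [2.3, -2.67, 0], "twist": [0, 0, 0]}
    - {"hand": 8.7, "travel": [2.3, -2.67, 0], "twist": [0, 0, 0]}
    - {"hand": 8.7, "travel": [2.3, -2.67, 0], "twist": [0, 0, 0]}

```text
time: 1.35
position: [0.3916, -0.1258, 0.2066]
tool_rot: [0.991, 0.13, -0.0, -0.0]
ft_force: [0.4, -0.2, -0.2]
grip_width: 0.0872
grip_force: 0.0
```

move_arm:
  commands:
    - {"hand": 8.7, "travel": [2.3, -2.67, 0], "twist": [0, 0, 0]}
    - {"hand": 8.7, "travel": [2.3, -2.67, 0], "twist": [0, 0, 0]}
    - {"hand": 8.7, "travel": [2.3, -2.67, 0], "twist": [0, 0, 0]}
    - {"hand": 8.7, "travel": [2.3, -2.67, 0], "twist": [0, 0, 0]}
    - {"hand": 8.7, "travel": [2.3, -2.67, 0], "twist": [0, 0, 0]}

```text
time: 1.77
position: [0.4681, 0.0331, 0.2065]
tool_rot: [0.991, 0.131, -0.0, -0.0]
ft_force: [1.4, -0.9, 0.2]
grip_width: 0.0868
grip_force: 0.0
```

move_arm:
  commands:
    - {"hand": 8.7, "travel": [0, 0, 0], "twist": [0, 0, -7]}
    - {"hand": 8.7, "travel": [0, 0, 0], "twist": [0, 0, -7]}
    - {"hand": 8.7, "travel": [0, 0, 0], "twist": [0, 0, -7]}
    - {"hand": 8.7, "travel": [0, 0, 0], "twist": [0, 0, -7]}
    - {"hand": 8.7, "travel": [0, 0, 0], "twist": [0, 0, -7]}

```text
time: 2.18
position: [0.4675, 0.0315, 0.2063]
tool_rot: [0.905, 0.426, -0.0, -0.0]
ft_force: [-0.7, 0.1, -0.4]
grip_width: 0.0866
grip_force: 0.0
```

move_arm:
  commands:
    - {"hand": 8.7, "travel": [0, 0, 0], "twist": [0, 0, -7]}
    - {"hand": 8.7, "travel": [0, 0, 0], "twist": [0, 0, -7]}
    - {"hand": 8.7, "travel": [0, 0, 0], "twist": [0, 0, -7]}
    - {"hand": 8.7, "travel": [0, 0, 0], "twist": [0, 0, -7]}
    - {"hand": 8.7, "travel": [0, 0, 0], "twist": [0, 0, -7]}

```text
time: 2.6
position: [0.4676, 0.0313, 0.2064]
tool_rot: [0.735, 0.678, -0.0, -0.0]
ft_force: [0.4, 0.3, 0.5]
grip_width: 0.0872
grip_force: 0.0
```

move_arm:
  commands:
    - {"hand": 8.7, "travel": [3.32, 1.25, 0], "twist": [0, 0, 0]}
    - {"hand": 8.7, "travel": [3.32, 1.25, 0], "twist": [0, 0, 0]}
    - {"hand": 8.7, "travel": [3.32, 1.25, 0], "twist": [0, 0, 0]}
    - {"hand": 7, "travel": [3.32, 1.25, 0], "twist": [0, 0, 0]}
    - {"hand": 5, "travel": [0, 0, 0], "twist": [0, 0, 0]}

```text
time: 3.02
position: [0.5321, 0.1641, 0.2066]
tool_rot: [0.736, 0.677, 0.002, 0.0]
ft_force: [0.8, 0.1, -0.4]
grip_width: 0.0799
grip_force: 0.0
```

move_arm:
  commands:
    - {"hand": 5, "travel": [0, 0, 2], "twist": [0, 0, 0]}
    - {"hand": 5, "travel": [0, 0, 3], "twist": [0, 0, 0]}
    - {"hand": 5, "travel": [0, 0, 2], "twist": [0, 0, 0]}
    - {"hand": 5, "travel": [0, 0, 2], "twist": [0, 0, 0]}
    - {"hand": 5, "travel": [0, 0, 0], "twist": [0, 0, 0]}

```text
time: 3.43
position: [0.5256, 0.1583, 0.1128]
tool_rot: [0.737, 0.676, -0.004, -0.003]
ft_force: [-1.0, -0.1, 0.1]
grip_width: 0.0526
grip_force: 0.0
```

Run:
```python
from rig import robot
import cv2,numpy as np
from h import *
T=robot.camera("top");S=robot.camera("scene")
b=lambda c:cv2.cvtColor(c["frame"],cv2.COLOR_RGB2BGR)
t=cv2.resize(b(T)[165:255,155:235],None,fx=5,fy=5);s=cv2.resize(b(S)[180:300,200:280],None,fx=5,fy=5)[:600]
im=np.zeros((600,800,3),np.uint8);im[:450,:400]=t;im[:,400:]=s
cv2.imwrite("pics/k.png",np.clip(im*1.4,0,255).astype(np.uint8))
o=robot.get_obs();print(o["position"],o["q"],o["tool_rot"],o["ft_force"],o["moment"])
```

```text
[0.528538   0.15870281 0.1161302 ] [ 8.92536744e-02  5.55785639e-01  1.70012910e+00 -1.61432167e-04
  8.88065058e-01  1.76839731e-01] [ 7.37350308e-01  6.75509507e-01 -9.86461042e-04 -6.74849405e-04] [-0.27418253 -0.99860455  0.43818378] [ 0.03580288 -0.13410136  0.0154471 ]
```

View pics/k.png

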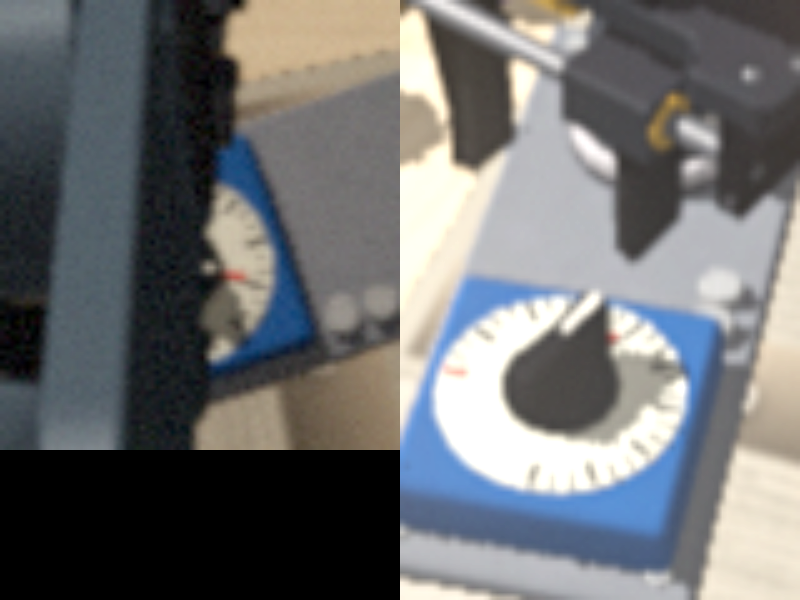

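The fingers straddle the knob on its axis, with the knob at right-crop (560,380). I go down and grip.

move_arm:
  commands:
    - {"hand": 5, "travel": [0, 0, 2], "twist": [0, 0, 0]}
    - {"hand": 5, "travel": [0, 0, 2], "twist": [0, 0, 0]}
    - {"hand": 5, "travel": [0, 0, 1.2], "twist": [0, 0, 0]}
    - {"hand": 5, "travel": [0, 0, 0], "twist": [0, 0, 0]}
    - {"hand": 5, "travel": [0, 0, 0], "twist": [0, 0, 0]}
  force: 12

```text
time: 3.95
position: [0.53, 0.159, 0.0656]
tool_rot: [0.737, 0.676, 0.001, 0.0]
ft_force: [0.9, 0.2, -0.4]
grip_width: 0.0505
grip_force: 0.0
```

move_arm:
  commands:
    - {"hand": 2, "travel": [0, 0, 0], "twist": [0, 0, 0]}
    - {"hand": 1, "travel": [0, 0, 0], "twist": [0, 0, 0]}
    - {"hand": 0.5, "travel": [0, 0, 0], "twist": [0, 0, 0]}
    - {"hand": 0.5, "travel": [0, 0, 0], "twist": [0, 0, 0]}
    - {"hand": 0.5, "travel": [0, 0, 0], "twist": [0, 0, 0]}
  force: 12

```text
time: 4.37
position: [0.5296, 0.1592, 0.0652]
tool_rot: [0.737, 0.676, 0.0, 0.0]
ft_force: [-0.6, 0.4, -0.2]
grip_width: 0.0247
grip_force: 0.0
```

move_arm:
  commands:
    - {"hand": 0.5, "travel": [0, 0, 0.1], "twist": [0, 0, 0]}
    - {"hand": 0.5, "travel": [0, 0, 0], "twist": [0, 0, 0]}
    - {"hand": 0.5, "travel": [0, 0, 0], "twist": [0, 0, 0]}
    - {"hand": 0.5, "travel": [0, 0, 0], "twist": [0, 0, 0]}
    - {"hand": 0.5, "travel": [0, 0, 0], "twist": [0, 0, 0]}

```text
time: 4.78
position: [0.5292, 0.1591, 0.0636]
tool_rot: [0.737, 0.676, -0.0, -0.0]
ft_force: [0.0, 0.3, -0.1]
grip_width: 0.0058
grip_force: 0.0
```

The fingers closed to 5.8 mm with no force, although the bar is 12 mm thick. I look before moving on.

Run:
```python
from rig import robot
import cv2,numpy as np,pickle
T=robot.camera("top");S=robot.camera("scene");pickle.dump(S,open("s2.pkl","wb"))
b=lambda c:cv2.cvtColor(c["frame"],cv2.COLOR_RGB2BGR)
t=cv2.resize(b(T)[165:255,155:235],None,fx=5,fy=5);s=cv2.resize(b(S)[180:300,200:280],None,fx=5,fy=5)[:600]
im=np.zeros((600,800,3),np.uint8);im[:450,:400]=t;im[:,400:]=s
cv2.imwrite("pics/k2.png",np.clip(im*1.4,0,255).astype(np.uint8))
o=robot.get_obs();print(o["position"],o["ft_force"],o["moment"],o["grip_width"],o["grip_force"])
```

```text
[0.52927116 0.15913168 0.06359844] [ 1.00560477  0.18943615 -0.70003251] [-0.01230566 -0.08226604 -0.02161423] 0.00525032578971435 0.0
```

View pics/k2.png

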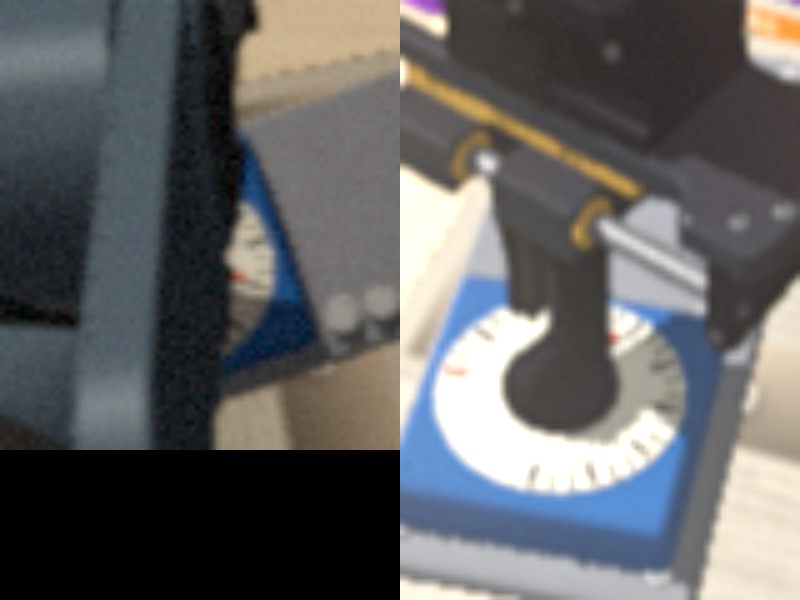

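The right crop shows both fingers closed with the tip merging into the black knob near (560,370). I project the TCP and knob points to see which is in front.

Run:
```python
from h import *;import pickle
S=pickle.load(open("s2.pkl","rb"))
c=lambda P:np.round((proj(S,P)-[200,180])*5+[402,2]).astype(int)
p=np.array([.5293,.1591,.0636])
for n,q in(("tcp",p),("tip",p-[0,0,.014]),("axis top .0685",(.5285,.1595,.0685)),("axis disc .0465",(.5285,.1595,.0465)),("line out",(.5269,.1393,.0685)),("tip +y pads edge",p+[0,.0095,-.014]),("tip -y edge",p+[0,-.0095,-.014]),("tip x+",p+[.005,0,-.014]),("tip x-",p+[-.005,0,-.014]),("spool top",(.5776,.0179,.064))): print(n,c(q))
I=S["frame"][225:275,220:265].max(2)
v=np.clip(I*6.,0,255).astype(np.uint8);cv2.imwrite("pics/k3.png",cv2.resize(cv2.applyColorMap(v,cv2.COLORMAP_TURBO),None,fx=12,fy=12,interpolation=cv2.INTER_CUBIC))
```

```text
tcp [560 343]
tip [561 373]
axis top .0685 [562 334]
axis disc .0465 [563 381]
line out [601 296]
tip +y pads edge [545 392]
tip -y edge [577 353]
tip x+ [548 366]
tip x- [574 379]
spool top [663  37]
```

View pics/k3.png

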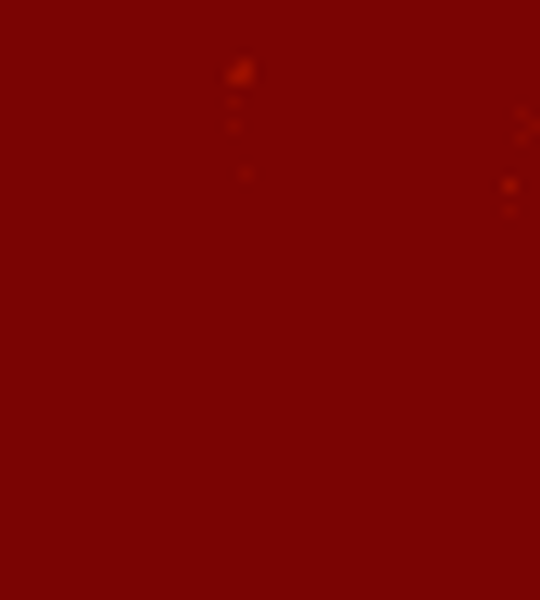

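The gain was too high, so that picture shows nothing useful. I check the finger geometry against the earlier picture numerically, using the tips seen at (480,162) and (632,255).

Run:
```python
from h import *;import pickle
S=pickle.load(open("s2.pkl","rb"))
c=lambda P:np.round((proj(S,P)-[200,180])*5+[402,2]).astype(int)
p=np.array([.5285,.1587,.116])
for sx in(-1,1):
  for w in (.0255,.04):
    for y in(-.0095,.0095): print(sx,w,y,c(p+[sx*w,y,-.014]),c(p+[sx*w,y,-.044]))
I=S["frame"][225:275,220:265].astype(int).sum(2)
print(I[::2,::2])
```

```text
-1 0.0255 -0.0095 [649 272] [649 338]
-1 0.0255 0.0095 [616 312] [616 378]
-1 0.04 -0.0095 [691 291] [689 357]
-1 0.04 0.0095 [658 331] [656 398]
1 0.0255 -0.0095 [509 208] [512 274]
1 0.0255 0.0095 [474 246] [478 312]
1 0.04 -0.0095 [471 190] [475 257]
1 0.04 0.0095 [435 228] [440 294]
[[176 167 176 173 173 176 165 212 261 196 406 436 329 356 393 407 408 392
  203 196 197 195 191]
 [239 143 161 172 174 174 169 220 258 199 238 425 477 404 327 350 394 389
  186 155 177 199 197]
 [297 141 162 147 157 174 172 165 201 155 141 248 323 429 467 387 319 354
  259 173 154 165 183]
 [377 142 166 154 148 148 158 159 138 124 118 334 351 293 338 456 461 374
  325 323 223 155 163]
 [392 161 166 156 152 146 132 138 125 123 123 348 413 396 339 285 347 455
  451 361 304 133 145]
 [363 168 164 160 151 166 138 138 132 133 123 348 411 408 407 384 310 287
  371 461 424 129 120]
 [308 165 167 162 153 166 140 140 132 129 125 341 414 411 411 409 404 374
  313 299 353 133 124]
 [309 166 167 163 151 164 142 135 136 132 122 306 383 405 404 406 406 407
  402 359 294 122 130]
 [430 227 159 152 207 182 149 140 13
[... 913 characters left out ...]
289 191 196 193 229]
 [576 216 160 159 155 152 155 153 152 149 142 229 347 347 380 347 215 255
  287 195 191 205 232]
 [613 457 200 145 153 152 153 147 152 145 195 338 344 350 536 579 419 331
  261 199 192 222 229]
 [611 609 523 315 220 144 149 157 185 275 338 346 378 522 596 589 556 436
  213 198 193 231 233]
 [607 613 613 604 562 504 474 355 381 364 350 372 585 542 585 482 545 443
  247 198 199 234 231]
 [608 611 612 613 614 614 611 599 606 559 535 571 597 491 425 568 480 296
  272 194 211 238 230]
 [607 608 612 609 607 606 600 605 602 584 612 606 561 566 535 485 319 314
  245 192 226 235 227]
 [606 603 606 466 559 602 603 584 572 443 600 489 611 492 462 318 317 310
  218 197 233 235 228]]
```

The tips seen sit about 20 mm higher than the reported TCP implies, so the fingers probably closed above the bar. I open the hand and check.

move_arm:
  commands:
    - {"hand": 4.0, "travel": [0, 0, 0], "twist": [0, 0, 0]}
    - {"hand": 4.0, "travel": [0, 0, 0], "twist": [0, 0, 0]}
    - {"hand": 4.0, "travel": [0, 0, 0], "twist": [0, 0, 0]}
    - {"hand": 4.0, "travel": [0, 0, 0], "twist": [0, 0, 0]}
    - {"hand": 4.0, "travel": [0, 0, 0], "twist": [0, 0, 0]}

```text
time: 5.3
position: [0.5293, 0.1591, 0.0637]
tool_rot: [0.737, 0.676, 0.0, 0.0]
ft_force: [-0.1, -0.3, 0.8]
grip_width: 0.031
grip_force: 0.0
```

Run:
```python
from rig import robot
from h import *;import pickle
S=robot.camera("scene");o=robot.get_obs();pickle.dump(S,open("s3.pkl","wb"))
p=o["position"];print(p,o["grip_width"],o["ft_force"],o["tool_rot"])
I=cv2.cvtColor(S["frame"],cv2.COLOR_RGB2BGR)[190:280,195:275]
im=np.clip(cv2.resize(I,None,fx=6.5,fy=6.5,interpolation=cv2.INTER_CUBIC)*1.6,0,255).astype(np.uint8)
for sx in(-1,1):
  for y in(-.0095,.0095):
    q=(proj(S,p+[sx*o["grip_width"]/2,y,-.014])-[195,190]+.5)*6.5
    cv2.circle(im,tuple(int(a) for a in q),3,(0,255,0),-1)
cv2.imwrite("pics/k4.png",im)
```

```text
[0.52929555 0.15910994 0.06366846] 0.03422607219228579 [ 0.16461238  0.31782366 -0.54600741] [7.37284926e-01 6.75581926e-01 4.18417327e-07 4.02969392e-06]
```

View pics/k4.png

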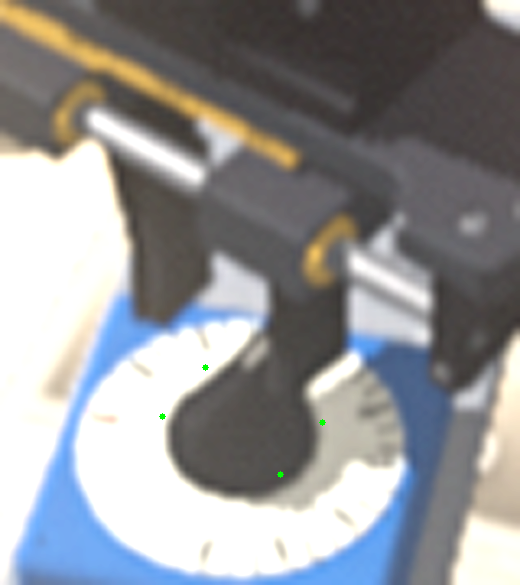

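In the view the left finger ends at (160,322) but should end near (163,416), at the green dots. The bar shows below the fingers, so the real tips sit roughly 2–3 cm higher than the reading implies. I probe downward carefully and watch the force.

move_arm:
  commands:
    - {"hand": 3.5, "travel": [0, 0, 0.3], "twist": [0, 0, 0]}
    - {"hand": 3.5, "travel": [0, 0, 0], "twist": [0, 0, 0]}
    - {"hand": 3.5, "travel": [0, 0, 0.3], "twist": [0, 0, 0]}
    - {"hand": 3.5, "travel": [0, 0, 0], "twist": [0, 0, 0]}
    - {"hand": 3.5, "travel": [0, 0, 0], "twist": [0, 0, 0]}

```text
time: 5.77
position: [0.5291, 0.1591, 0.0574]
tool_rot: [0.737, 0.676, -0.0, -0.0]
ft_force: [0.3, 0.6, 0.6]
grip_width: 0.0353
grip_force: 0.0
```

Run:
```python
from rig import robot
from h import *
o=robot.get_obs();print(o["position"],o["q"],o["grip_width"],o["ft_force"])
# gripper geometry: bright gold rod ends / features in the top view vs nominal: body outline in top
T=robot.camera("top");S=robot.camera("scene")
import pickle;pickle.dump((T,S),open("c4.pkl","wb"))
d=pickle.load(open("c0.pkl","rb"))
df=cv2.absdiff(T["frame"],d["top"]["frame"]).max(2)>25
print("right edge cols of arm by row",[(r,int(np.where(df[r,150:260])[0].max()+150)) for r in range(150,260,10) if df[r,150:260].any()])
for z in(.12,.15,.2): print(z,[np.round(plane(T,u,218,z),3).tolist() for u in(198,200,204)])
```

```text
[0.52907019 0.15908    0.05736258] [8.97832595e-02 6.50391807e-01 1.73608163e+00 6.37251982e-06
 7.55758260e-01 1.77106306e-01] 0.03531139459071652 [0.34129123 0.58583933 0.61016821]
right edge cols of arm by row [(160, 204), (170, 206), (180, 202), (190, 204), (200, 203), (210, 202), (220, 199), (230, 215), (240, 193), (250, 198)]
0.12 [[0.522, 0.133, 0.12], [0.522, 0.129, 0.12], [0.522, 0.122, 0.12]]
0.15 [[0.519, 0.129, 0.15], [0.519, 0.126, 0.15], [0.519, 0.119, 0.15]]
0.2 [[0.514, 0.123, 0.2], [0.514, 0.12, 0.2], [0.514, 0.113, 0.2]]
```

The reading puts the tips at 0.043, below the disc top, yet there is no contact, which confirms the height offset. I keep probing.

move_arm:
  commands:
    - {"hand": 3.5, "travel": [0, 0, 0.3], "twist": [0, 0, 0]}
    - {"hand": 3.5, "travel": [0, 0, 0], "twist": [0, 0, 0]}
    - {"hand": 3.5, "travel": [0, 0, 0.3], "twist": [0, 0, 0]}
    - {"hand": 3.5, "travel": [0, 0, 0], "twist": [0, 0, 0]}
    - {"hand": 3.5, "travel": [0, 0, 0], "twist": [0, 0, 0]}

```text
time: 6.28
position: [0.5291, 0.1591, 0.0514]
tool_rot: [0.737, 0.676, -0.0, -0.0]
ft_force: [-0.1, -0.4, 0.4]
grip_width: 0.0346
grip_force: 0.0
```

Run:
```python
from rig import robot
from h import *
o=robot.get_obs();p=o["position"];print(p,o["grip_width"],o["ft_force"])
S=robot.camera("scene")
I=cv2.cvtColor(S["frame"],cv2.COLOR_RGB2BGR)[190:280,195:275]
im=np.clip(cv2.resize(I,None,fx=6.5,fy=6.5,interpolation=cv2.INTER_CUBIC)*3.0-60,0,255).astype(np.uint8)
for dz in(0,.01,.02,.03):
 for sx in(-1,1):
  for y in(-.0095,.0095):
    q=(proj(S,p+[sx*o["grip_width"]/2,y,-.014+dz])-[195,190]+.5)*6.5
    cv2.circle(im,tuple(int(a) for a in q),2,[(0,255,0),(0,255,255),(255,255,0),(255,0,255)][int(dz*100+.1)],-1)
cv2.imwrite("pics/k5.png",im)
```

```text
[0.52908285 0.15913377 0.05140512] 0.03464045895079613 [-0.05018544 -0.44381817  0.42274861]
```

View pics/k5.png

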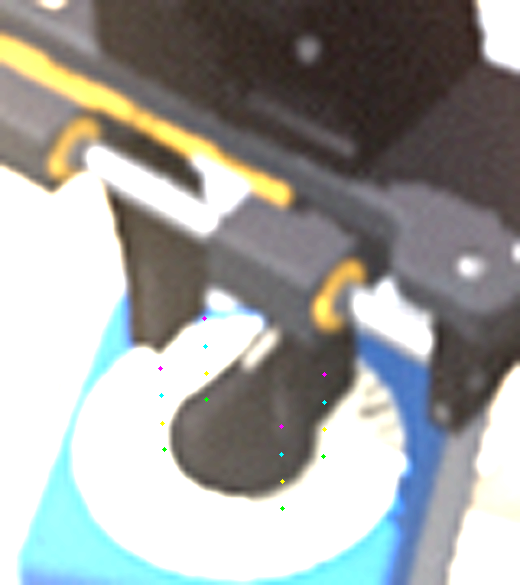

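The finger bottoms match the magenta dots, at (160,355) and (203,318), so the true tips are about 32 mm above the reported position and level with the bar's top. I go 15 mm further down in small steps.

move_arm:
  commands:
    - {"hand": 3.5, "travel": [0, 0, 0.4], "twist": [0, 0, 0]}
    - {"hand": 3.5, "travel": [0, 0, 0.4], "twist": [0, 0, 0]}
    - {"hand": 3.5, "travel": [0, 0, 0], "twist": [0, 0, 0]}
    - {"hand": 3.5, "travel": [0, 0, 0], "twist": [0, 0, 0]}

```text
time: 6.67
position: [0.5289, 0.1591, 0.0432]
tool_rot: [0.737, 0.676, -0.0, -0.0]
ft_force: [-0.3, -0.0, -0.9]
grip_width: 0.0347
grip_force: 0.0
```

move_arm:
  commands:
    - {"hand": 3.5, "travel": [0, 0, 0.3], "twist": [0, 0, 0]}
    - {"hand": 3.5, "travel": [0, 0, 0.3], "twist": [0, 0, 0]}
    - {"hand": 3.5, "travel": [0, 0, 0], "twist": [0, 0, 0]}
    - {"hand": 3.5, "travel": [0, 0, 0], "twist": [0, 0, 0]}

```text
time: 7.0
position: [0.5291, 0.1591, 0.0374]
tool_rot: [0.737, 0.676, -0.0, -0.0]
ft_force: [0.1, 0.2, -0.7]
grip_width: 0.0348
grip_force: 0.0
```

move_arm:
  commands:
    - {"hand": 2, "travel": [0, 0, 0], "twist": [0, 0, 0]}
    - {"hand": 0.5, "travel": [0, 0, 0], "twist": [0, 0, 0]}
    - {"hand": 0.5, "travel": [0, 0, 0], "twist": [0, 0, 0]}
    - {"hand": 0.5, "travel": [0, 0, 0], "twist": [0, 0, 0]}
    - {"hand": 0.5, "travel": [0, 0, 0], "twist": [0, 0, 0]}
  force: 12

```text
time: 7.42
position: [0.5294, 0.1591, 0.0378]
tool_rot: [0.737, 0.676, 0.0, 0.0]
ft_force: [0.7, -0.5, 0.8]
grip_width: 0.0116
grip_force: 12.0
```

move_arm:
  commands:
    - {"hand": 0.5, "travel": [0, 0, 0], "twist": [0, 0, 0]}
    - {"hand": 0.5, "travel": [0, 0, 0], "twist": [0, 0, 0]}
    - {"hand": 0.5, "travel": [0, 0, 0], "twist": [0, 0, 0]}

```text
time: 7.67
position: [0.5293, 0.1591, 0.0377]
tool_rot: [0.737, 0.676, 0.0, 0.0]
ft_force: [-0.8, -0.2, 0.5]
grip_width: 0.0121
grip_force: 12.0
```

The bar is gripped (12 mm, 12 N). I now turn anticlockwise, which is −z of the tool.

move_arm:
  commands:
    - {"hand": 0.5, "travel": [0, 0, 0], "twist": [0, 0, -4]}
    - {"hand": 0.5, "travel": [0, 0, 0], "twist": [0, 0, -6]}
    - {"hand": 0.5, "travel": [0, 0, 0], "twist": [0, 0, -6]}
    - {"hand": 0.5, "travel": [0, 0, 0], "twist": [0, 0, -6]}
    - {"hand": 0.5, "travel": [0, 0, 0], "twist": [0, 0, -6]}

```text
time: 8.08
position: [0.5297, 0.1592, 0.0378]
tool_rot: [0.55, 0.835, 0.0, 0.0]
ft_force: [-0.2, -0.2, 0.7]
grip_width: 0.0119
grip_force: 12.0
```

move_arm:
  commands:
    - {"hand": 0.5, "travel": [0, 0, 0], "twist": [0, 0, -6]}
    - {"hand": 0.5, "travel": [0, 0, 0], "twist": [0, 0, -6]}
    - {"hand": 0.5, "travel": [0, 0, 0], "twist": [0, 0, -6]}
    - {"hand": 0.5, "travel": [0, 0, 0], "twist": [0, 0, -6]}
    - {"hand": 0.5, "travel": [0, 0, 0], "twist": [0, 0, -6]}

```text
time: 8.5
position: [0.5299, 0.1594, 0.0378]
tool_rot: [0.315, 0.949, 0.0, 0.001]
ft_force: [1.3, 1.0, -0.5]
grip_width: 0.0117
grip_force: 12.0
```

move_arm:
  commands:
    - {"hand": 0.5, "travel": [0, 0, 0], "twist": [0, 0, -6]}
    - {"hand": 0.5, "travel": [0, 0, 0], "twist": [0, 0, -6]}
    - {"hand": 0.5, "travel": [0, 0, 0], "twist": [0, 0, -6]}
    - {"hand": 0.5, "travel": [0, 0, 0], "twist": [0, 0, -6]}
    - {"hand": 0.5, "travel": [0, 0, 0], "twist": [0, 0, -6]}

```text
time: 8.92
position: [0.53, 0.1596, 0.0378]
tool_rot: [0.059, 0.998, 0.001, 0.001]
ft_force: [0.9, 2.0, -0.6]
grip_width: 0.0117
grip_force: 12.0
```

move_arm:
  commands:
    - {"hand": 0.5, "travel": [0, 0, 0], "twist": [0, 0, -6]}
    - {"hand": 0.5, "travel": [0, 0, 0], "twist": [0, 0, -6]}
    - {"hand": 0.5, "travel": [0, 0, 0], "twist": [0, 0, -6]}
    - {"hand": 0.5, "travel": [0, 0, 0], "twist": [0, 0, -3]}
    - {"hand": 0.5, "travel": [0, 0, 0], "twist": [0, 0, 0]}

```text
time: 9.33
position: [0.5299, 0.1598, 0.0378]
tool_rot: [-0.122, 0.993, 0.0, 0.001]
ft_force: [1.3, 3.1, -0.1]
grip_width: 0.012
grip_force: 12.0
```

Run:
```python
from rig import robot
import numpy as np
o=robot.get_obs();r=o["tool_rot"];print(o["position"],2*np.degrees(np.arctan2(r[1],r[0])),o["ft_force"],o["moment"],o["q"],o["grip_width"],o["joint_torque"])
```

```text
[0.52994313 0.15982991 0.03776448] 194.02551704192032 [ 1.32014799  3.14431933 -0.09753094] [ 0.71323085 -0.26121385  0.05047998] [ 9.04516926e-02  6.83995629e-01  1.74394627e+00  1.46498537e-03
  7.12062172e-01 -1.72624434e+00] 0.011959191315766688 [ -1.54498972 -42.33245015  -8.59653443  -0.58842044   0.43911075
  -0.28548575]
```

move_arm:
  commands:
    - {"hand": 0.5, "travel": [0, 0, 0], "twist": [0, 0, -2]}
    - {"hand": 0.5, "travel": [0, 0, 0], "twist": [0, 0, -2]}
    - {"hand": 0.5, "travel": [0, 0, 0], "twist": [0, 0, -2]}
    - {"hand": 0.5, "travel": [0, 0, 0], "twist": [0, 0, 0]}

```text
time: 9.67
position: [0.5299, 0.1598, 0.0378]
tool_rot: [-0.173, 0.985, 0.0, 0.001]
ft_force: [1.0, 4.7, -0.9]
grip_width: 0.0119
grip_force: 12.0
```

```bash
cat > st.py <<'E'
from rig import robot
import numpy as np
o=robot.get_obs();r=o["tool_rot"];print(o["time"],o["position"],2*np.degrees(np.arctan2(r[1],r[0])),o["ft_force"],o["moment"],o["q"][5],o["grip_width"],o["joint_torque"][5])
E
python3 st.py
```

```text
9.6667 [0.52992165 0.15983777 0.0377521 ] 199.8903455428929 [ 0.96855844  4.68312228 -0.93311151] [ 0.74780733 -0.33472981 -0.19433361] -1.8288546099954994 0.011865953802021543 -0.34214054234325886
```

move_arm:
  commands:
    - {"hand": 0.5, "travel": [0, 0, 0], "twist": [0, 0, -2]}
    - {"hand": 0.5, "travel": [0, 0, 0], "twist": [0, 0, -2]}
    - {"hand": 0.5, "travel": [0, 0, 0], "twist": [0, 0, -1]}
    - {"hand": 0.5, "travel": [0, 0, 0], "twist": [0, 0, 0]}

```text
time: 10.0
position: [0.5301, 0.1598, 0.0378]
tool_rot: [-0.215, 0.977, 0.001, 0.001]
ft_force: [1.4, 4.0, -0.6]
grip_width: 0.0134
grip_force: 12.9
```

```bash
python3 st.py
```

```text
10.0 [0.53013099 0.15984269 0.03776804] 204.84220792536175 [ 1.39339852  3.98431337 -0.63567953] [ 1.09166632 -0.43505988 -0.31143657] -1.915560017256411 0.01335917842658628 -0.418978538364172
```

The moment rose and the fingers began to slip on the bar, so the knob is at its stop near 199.5°. I ease back a little, staying pressed towards the stop, then open and rise.

move_arm:
  commands:
    - {"hand": 0.5, "travel": [0, 0, 0], "twist": [0, 0, 2]}
    - {"hand": 0.5, "travel": [0, 0, 0], "twist": [0, 0, 1]}
    - {"hand": 0.5, "travel": [0, 0, 0], "twist": [0, 0, 0]}
    - {"hand": 3, "travel": [0, 0, 0], "twist": [0, 0, 0]}
    - {"hand": 4, "travel": [0, 0, 0], "twist": [0, 0, 0]}

```text
time: 10.42
position: [0.5286, 0.1586, 0.0375]
tool_rot: [-0.191, 0.982, -0.0, -0.001]
ft_force: [-0.3, -0.7, -0.0]
grip_width: 0.0195
grip_force: 0.0
```

move_arm:
  commands:
    - {"hand": 4, "travel": [0, 0, 0], "twist": [0, 0, 0]}
    - {"hand": 4, "travel": [0, 0, 0], "twist": [0, 0, 0]}
    - {"hand": 5, "travel": [0, 0, -1], "twist": [0, 0, 0]}
    - {"hand": 5, "travel": [0, 0, -2], "twist": [0, 0, 0]}
    - {"hand": 6, "travel": [0, 0, -3], "twist": [0, 0, 0]}

```text
time: 10.83
position: [0.5271, 0.1586, 0.0967]
tool_rot: [-0.191, 0.982, 0.0, -0.003]
ft_force: [-1.1, -0.0, 0.8]
grip_width: 0.0491
grip_force: 0.0
```

move_arm:
  commands:
    - {"hand": 8.7, "travel": [0, 0, -3], "twist": [0, 0, 0]}
    - {"hand": 8.7, "travel": [0, 0, -2], "twist": [0, 0, 0]}
    - {"hand": 8.7, "travel": [0, 0, 0], "twist": [0, 0, 0]}
    - {"hand": 8.7, "travel": [0, 0, 0], "twist": [0, 0, 0]}

```text
time: 11.17
position: [0.5301, 0.159, 0.1495]
tool_rot: [-0.191, 0.982, -0.0, 0.002]
ft_force: [-0.7, 0.4, 0.3]
grip_width: 0.0754
grip_force: 0.0
```

```bash
python3 st.py
```

```text
11.1667 [0.53007067 0.15904061 0.14950663] 202.00083805573763 [-0.69728545  0.37952757  0.26276778] [ 0.10519734 -0.13268516 -0.06105426] -1.8648592380063922 0.0754282985582064 -0.0009618583135306835
```

move_arm:
  commands:
    - {"hand": 8.7, "travel": [0.22, -3.71, 0], "twist": [0, 0, 0]}
    - {"hand": 8.7, "travel": [0.22, -3.71, 0], "twist": [0, 0, 0]}
    - {"hand": 8.7, "travel": [0.22, -3.71, 0], "twist": [0, 0, 0]}
    - {"hand": 8.7, "travel": [0.22, -3.71, 0], "twist": [0, 0, 0]}
    - {"hand": 8.7, "travel": [0, 0, 0], "twist": [0, 0, 0]}

```text
time: 11.58
position: [0.5791, 0.0118, 0.1466]
tool_rot: [-0.188, 0.982, -0.002, 0.0]
ft_force: [0.5, 0.2, 0.1]
grip_width: 0.0865
grip_force: 0.0
```

move_arm:
  commands:
    - {"hand": 8.7, "travel": [0, 0, 0], "twist": [0, 0, 0]}
    - {"hand": 8.7, "travel": [0, 0, 0], "twist": [0, 0, 0]}
    - {"hand": 8.7, "travel": [0, 0, 0], "twist": [0, 0, 0]}

```text
time: 11.83
position: [0.5752, 0.0194, 0.1467]
tool_rot: [-0.191, 0.982, 0.001, -0.001]
ft_force: [0.1, -0.2, -0.1]
grip_width: 0.0872
grip_force: 0.0
```

```bash
python3 st.py
python3 - <<'E'
from rig import robot
from h import *;import pickle
T=robot.camera("top");S=robot.camera("scene");pickle.dump((T,S),open("c5.pkl","wb"))
old=pickle.load(open("c0.pkl","rb"))
ax=np.array([.5288,.1595])
# bright white line on the dark bar / red marks, seen as bearing from the axis (zero ~19 deg)
for n,c in(("top",T),("scene",S),("top0",old["top"]),("scene0",old["scene"])):
    h=cv2.cvtColor(c["frame"],cv2.COLOR_RGB2HSV);I=c["frame"].astype(int)
    red=((I[...,0]>I[...,1]*1.5)&(I[...,0]>I[...,2]*1.5)&(I[...,0]>70))
    for v,u in zip(*np.where(red)):
        p=plane(c,u,v,.042)[:2]-ax
        if np.linalg.norm(p)<.045: print(n,"red",u,v,"r",round(np.linalg.norm(p)*1e3,1),"deg",round(np.degrees(np.arctan2(p[1],p[0])),1))
    # bright pixels within bar top circle
    br=[]
    for u in range(170,260):
        for v in range(190,290):
            p=plane(c,u,v,.0685)[:2]-ax
            if np.linalg.norm(p)<.017: br.append((I[v,u].sum(),round(np.degrees(np.arctan2(p[1],p[0]))),round(np.linalg.norm(p)*1e3)))
    br.sort(reverse=True);print(n,[tuple(map(int,b)) for b in br[:8]])
E
```

```text
11.8333 [0.57521908 0.01941927 0.14673998] 202.05305136097982 [ 0.10298139 -0.18990345 -0.05674464] [ 0.19482085 -0.18496817  0.04161863] -2.116394318713866 0.08720243301482483 0.002010116368182935
top [(413, 66, 17), (384, 73, 16), (362, 57, 16), (351, 80, 16), (341, 63, 15), (336, 87, 15), (333, 115, 17), (328, 109, 16)]
scene red 215 254 r 28.5 deg 16.8
scene red 216 254 r 26.9 deg 15.9
scene red 217 254 r 25.4 deg 14.9
scene red 218 255 r 23.2 deg 18.7
scene [(570, -49, 9), (566, -83, 8), (564, -51, 11), (564, -60, 7), (563, -121, 11), (561, -129, 15), (561, -131, 17), (558, -47, 7)]
top0 red 200 219 r 21.3 deg -92.2
top0 red 201 219 r 23.4 deg -92.0
top0 red 200 220 r 21.5 deg -97.6
top0 red 201 220 r 23.5 deg -97.0
top0 red 202 220 r 25.6 deg -96.4
top0 red 203 220 r 27.6 deg -96.0
top0 [(345, -95, 15), (345, -96, 13), (342, -97, 11), (341, -95, 16), (337, 28, 17), (332, -99, 9), (325, 6, 17), (305, -81, 5)]
scene0 red 242 247 r 27.3 deg -93.4
scene0 [(543, 27, 11), (542, 44, 15), (542, 38, 12), (542, 28, 12), (542, 16, 11), (542, -26, 8), (541, 43, 17), (541, 37, 14)]
```

The red pointer now sits at a bearing of about 17°, on the zero mark, and no second red patch is left. The reset is done, so I go to the spool.

```bash
python3 st.py
```

```text
11.9333 [0.57572093 0.01969506 0.1472259 ] 202.1058046912012 [-0.24114334  0.18327189  0.04583971] [ 0.12340508 -0.13806486  0.02085204] -2.116518964128714 0.08700721836920126 0.0016980339933070354
```

move_arm:
  commands:
    - {"hand": 8.7, "travel": [0, 0, 2], "twist": [0, 0, 0]}
    - {"hand": 8.7, "travel": [0, 0, 2], "twist": [0, 0, 0]}
    - {"hand": 8.7, "travel": [0, 0, 1], "twist": [0, 0, 0]}
    - {"hand": 8.7, "travel": [0, 0, 0], "twist": [0, 0, 0]}
    - {"hand": 8.7, "travel": [0, 0, 0], "twist": [0, 0, 0]}

```text
time: 12.35
position: [0.5763, 0.0189, 0.0973]
tool_rot: [-0.191, 0.982, 0.0, -0.001]
ft_force: [0.3, 0.7, 0.3]
grip_width: 0.0872
grip_force: 0.0
```

move_arm:
  commands:
    - {"hand": 8.7, "travel": [0, 0, 0], "twist": [0, 0, 0]}
    - {"hand": 8.7, "travel": [0, 0, 0], "twist": [0, 0, 0]}
    - {"hand": 8.7, "travel": [0, 0, 0], "twist": [0, 0, 0]}

```text
time: 12.6
position: [0.5775, 0.0182, 0.0987]
tool_rot: [-0.191, 0.982, -0.0, 0.001]
ft_force: [0.2, -0.1, -0.7]
grip_width: 0.0868
grip_force: 0.0
```

```bash
python3 st.py
```

```text
12.6 [0.5774861  0.01818461 0.09867869] 202.01054340008125 [ 0.17565848 -0.14689173 -0.72086324] [ 0.08448751 -0.11203682  0.00512497] -2.116773061569202 0.08684100825823504 1.790560531844676e-05
```

move_arm:
  commands:
    - {"hand": 8.7, "travel": [0, 0, 1], "twist": [0, 0, 0]}
    - {"hand": 8.7, "travel": [0, 0, 1.5], "twist": [0, 0, 0]}
    - {"hand": 8.7, "travel": [0, 0, 1.5], "twist": [0, 0, 0]}
    - {"hand": 8.7, "travel": [0, 0, 1], "twist": [0, 0, 0]}
    - {"hand": 8.7, "travel": [0, 0, 0], "twist": [0, 0, 0]}

```text
time: 13.02
position: [0.575, 0.0184, 0.0454]
tool_rot: [-0.191, 0.982, 0.001, -0.002]
ft_force: [0.8, 0.1, 0.4]
grip_width: 0.0874
grip_force: 0.0
```

move_arm:
  commands:
    - {"hand": 8.7, "travel": [0, 0, 0.7], "twist": [0, 0, 0]}
    - {"hand": 8.7, "travel": [0, 0, 0.7], "twist": [0, 0, 0]}
    - {"hand": 8.7, "travel": [0, 0, 0.6], "twist": [0, 0, 0]}
    - {"hand": 8.7, "travel": [0, 0, 0.4], "twist": [0, 0, 0]}
    - {"hand": 8.7, "travel": [0, 0, 0.2], "twist": [0, 0, 0]}

```text
time: 13.43
position: [0.5765, 0.0183, 0.0211]
tool_rot: [-0.191, 0.982, 0.0, -0.0]
ft_force: [-0.4, 0.2, -0.0]
grip_width: 0.0867
grip_force: 0.0
```

```bash
python3 st.py
python3 - <<'E'
from rig import robot
from h import *
S=robot.camera("scene");o=robot.get_obs();p=o["position"]
I=cv2.cvtColor(S["frame"],cv2.COLOR_RGB2BGR)[155:235,205:305]
im=np.clip(cv2.resize(I,None,fx=7.5,fy=7.5,interpolation=cv2.INTER_CUBIC)*1.8,0,255).astype(np.uint8)
a=np.radians(202);x=np.array([np.cos(a),np.sin(a),0]);y=np.array([np.sin(a),-np.cos(a),0])
for i,dz in enumerate((0,.01,.02,.03)):
 for sy in(-1,1):
  for e in(-.0095,.0095):
    q=(proj(S,p+sy*.0435*y+e*x+[0,0,-.014+dz])-[205,155]+.5)*7.5
    cv2.circle(im,tuple(int(k) for k in q),2,[(0,255,0),(0,255,255),(255,255,0),(255,0,255)][i],-1)
cv2.imwrite("pics/sp.png",im)
E
```

```text
13.4333 [0.57648244 0.0182943  0.02106656] 202.00371828063163 [-0.39734238  0.2261613  -0.0267989 ] [ 0.16419084 -0.17446487 -0.01547911] -2.116777938435554 0.08674126647899823 -0.0005624849109153729
```

View pics/sp.png

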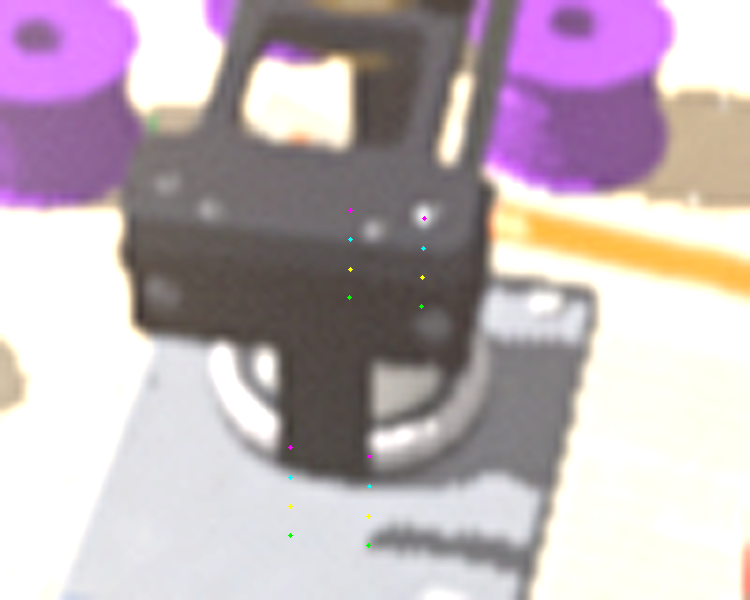

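The near finger ends at (280–370, 468–478), beside the spool and just above the cup rim. That puts its tip at about 34 mm. I close on the spool.

move_arm:
  commands:
    - {"hand": 6.5, "travel": [0, 0, 0], "twist": [0, 0, 0]}
    - {"hand": 5.8, "travel": [0, 0, 0], "twist": [0, 0, 0]}
    - {"hand": 5.0, "travel": [0, 0, 0], "twist": [0, 0, 0]}
    - {"hand": 5.0, "travel": [0, 0, 0], "twist": [0, 0, 0]}
    - {"hand": 5.0, "travel": [0, 0, 0], "twist": [0, 0, 0]}
  force: 30

```text
time: 13.9
position: [0.5769, 0.0182, 0.0219]
tool_rot: [-0.191, 0.982, -0.0, 0.0]
ft_force: [-0.0, -0.4, -0.0]
grip_width: 0.0615
grip_force: 0.0
```

move_arm:
  commands:
    - {"hand": 5.0, "travel": [0, 0, 0], "twist": [0, 0, 0]}
    - {"hand": 5.0, "travel": [0, 0, 0], "twist": [0, 0, 0]}
    - {"hand": 5.0, "travel": [0, 0, 0], "twist": [0, 0, 0]}

```text
time: 14.15
position: [0.577, 0.0181, 0.0219]
tool_rot: [-0.191, 0.982, -0.0, 0.0]
ft_force: [0.8, -0.7, 1.7]
grip_width: 0.0558
grip_force: 30.0
```

```bash
python3 st.py
```

```text
14.15 [0.57697437 0.01812189 0.02187419] 202.00495327389638 [ 0.83813349 -0.73724141  1.67050383] [ 0.03343037 -0.10641531  0.08798334] -2.116768855511783 0.055764719482135856 0.013088053674437106
```

The spool is held (56 mm, 30 N). I lift it gently by 12 cm.

move_arm:
  commands:
    - {"hand": 5.0, "travel": [0, 0, -0.3], "twist": [0, 0, 0]}
    - {"hand": 5.0, "travel": [0, 0, -0.5], "twist": [0, 0, 0]}
    - {"hand": 5.0, "travel": [0, 0, -0.7], "twist": [0, 0, 0]}
    - {"hand": 5.0, "travel": [0, 0, -0.8], "twist": [0, 0, 0]}
    - {"hand": 5.0, "travel": [0, 0, -0.8], "twist": [0, 0, 0]}

```text
time: 14.57
position: [0.5765, 0.0183, 0.0534]
tool_rot: [-0.191, 0.982, 0.0, -0.0]
ft_force: [0.4, 1.3, -2.2]
grip_width: 0.0551
grip_force: 30.0
```

move_arm:
  commands:
    - {"hand": 5.0, "travel": [0, 0, -0.9], "twist": [0, 0, 0]}
    - {"hand": 5.0, "travel": [0, 0, -0.9], "twist": [0, 0, 0]}
    - {"hand": 5.0, "travel": [0, 0, -0.9], "twist": [0, 0, 0]}
    - {"hand": 5.0, "travel": [0, 0, -0.9], "twist": [0, 0, 0]}
    - {"hand": 5.0, "travel": [0, 0, -0.9], "twist": [0, 0, 0]}

```text
time: 14.98
position: [0.5767, 0.0182, 0.0988]
tool_rot: [-0.191, 0.982, -0.0, 0.0]
ft_force: [1.0, 0.5, -2.2]
grip_width: 0.0553
grip_force: 30.0
```

move_arm:
  commands:
    - {"hand": 5.0, "travel": [0, 0, -0.9], "twist": [0, 0, 0]}
    - {"hand": 5.0, "travel": [0, 0, -0.9], "twist": [0, 0, 0]}
    - {"hand": 5.0, "travel": [0, 0, -0.9], "twist": [0, 0, 0]}
    - {"hand": 5.0, "travel": [0, 0, -0.8], "twist": [0, 0, 0]}
    - {"hand": 5.0, "travel": [0, 0, -0.6], "twist": [0, 0, 0]}

```text
time: 15.4
position: [0.577, 0.0182, 0.1398]
tool_rot: [-0.191, 0.982, -0.0, 0.0]
ft_force: [-0.1, -0.3, -2.5]
grip_width: 0.0555
grip_force: 30.0
```

move_arm:
  commands:
    - {"hand": 5.0, "travel": [0, 0, -0.3], "twist": [0, 0, 0]}
    - {"hand": 5.0, "travel": [0, 0, 0], "twist": [0, 0, 0]}
    - {"hand": 5.0, "travel": [0, 0, 0], "twist": [0, 0, 0]}
    - {"hand": 5.0, "travel": [0, 0, 0], "twist": [0, 0, 0]}
    - {"hand": 5.0, "travel": [0, 0, 0], "twist": [0, 0, 0]}

```text
time: 15.82
position: [0.5763, 0.0183, 0.1411]
tool_rot: [-0.191, 0.982, 0.0, -0.001]
ft_force: [-0.3, -0.3, -3.1]
grip_width: 0.0556
grip_force: 30.0
```

move_arm:
  commands:
    - {"hand": 5.0, "travel": [0, 0, 0], "twist": [0, 0, 0]}
    - {"hand": 5.0, "travel": [0, 0, 0], "twist": [0, 0, 0]}
    - {"hand": 5.0, "travel": [0, 0, 0], "twist": [0, 0, 0]}
    - {"hand": 5.0, "travel": [0, 0, 0], "twist": [0, 0, 0]}
    - {"hand": 5.0, "travel": [0, 0, 0], "twist": [0, 0, 0]}

```text
time: 16.23
position: [0.5767, 0.0182, 0.1416]
tool_rot: [-0.191, 0.982, 0.0, -0.0]
ft_force: [-0.8, 1.0, -1.8]
grip_width: 0.0554
grip_force: 30.0
```

```bash
python3 st.py
python3 - <<'E'
from rig import robot
from h import *;import pickle
S=robot.camera("scene");T=robot.camera("top");old=pickle.load(open("c0.pkl","rb"))
I=S["frame"].astype(int)
# cup floor now empty? bright/dark where the spool stood; red pointer still at zero; bystanders unchanged
for u,v in((252,187),(253,200),(253,205)): print((u,v),I[v,u],old["scene"]["frame"][v,u])
for v,u in zip(*np.where((I[...,0]>I[...,1]*1.5)&(I[...,0]>I[...,2]*1.5)&(I[...,0]>70))):
    p=plane(S,u,v,.042)[:2]-[.5288,.1595]
    if np.linalg.norm(p)<.045: print("red",round(np.degrees(np.arctan2(p[1],p[0])),1))
df=lambda a,b,r:float(np.abs(a[r[0]:r[1],r[2]:r[3]].astype(int)-b[r[0]:r[1],r[2]:r[3]]).mean().round(1))
print("jar",df(S["frame"],old["scene"]["frame"],(170,212,150,182)),"eraser",df(S["frame"],old["scene"]["frame"],(258,278,140,175)),"pliers",df(S["frame"],old["scene"]["frame"],(200,285,300,342)))
E
```

```text
16.2333 [0.57672995 0.01823947 0.14160101] 201.99819591578165 [-0.75647945  1.03392208 -1.78624118] [ 0.08040827 -0.10320757 -0.006252  ] -2.11673244343059 0.05544785411818203 3.9504875530838035e-05
(252, 187) [132 125 114] [54 49 48]
(253, 200) [175 170 170] [94 91 88]
(253, 205) [177 172 171] [99 95 92]
red 16.8
red 15.9
red 14.9
red 18.7
jar 9.2 eraser 9.0 pliers 9.4
```

The cup is now empty, the spool is up 12.0 cm with its weight on the wrist, the pointer is still at zero, and the bystander regions show only a uniform difference.

```bash
python3 -c "
from rig import robot
print(robot.hand_in())"
```

```text
the job is handed in; nothing more can be done
None
```

The job is handed in: the reset knob is back at its zero stop, and the spool is held upright and still 12 cm above its cup, with the jar, eraser and pliers untouched; the judge's result was not shown.

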